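# Snap the washed spacer plate back into the filler's spring holder

### The job

Put the washed blue spacer plate back into the filling machine's plate holder: take it out of the drying rack, lay it flat with its handle up on the holder's loading table, the end it stood on towards the raised lip, and let go of it. Then take it again by its handle and push it under the bridge and over the lip, against the red spring jaw, until it drops fully home in the pocket, lying flat between lip and jaw, and let go. Leave the white plate standing in the rack and everything else on the table where it is.

Things in the scene. Friction and masses are not known exactly. Their poses are not given: they have to be found in the camera images.
- blue_center (a point): Centre of the blue plastic plate, a slab 110 mm long, 64 wide, 8 thick, 100 to 170 g. Axes: z along its length from nose (end that goes first) to rear; y across; x through the thickness, towards the face with the handle. It starts upright on its nose in one of the rack's two slots (z up), handle facing the rack's +x side; flat with handle up, x points up.
- blue_nose (a point): Middle of the blue plate's nose end face, 55 mm from its centre against its z axis. Same axes as the plate.
- blue_grip (a point): Centre of the blue plate's steel handle, a bar standing on the +x face: 28 mm long along the plate's z, 12 mm thick along its y (pinch it so), 28 mm tall along its x. It runs from 50 to 78 mm from the nose; the 32 mm beyond it to the rear end (the upper end at the start) is bare plate, whose 8 mm thickness can be pinched.
- blue_handle: The steel handle of the blue plate; origin in the middle of its foot, on the plate's +x face, 64 mm from the nose. Same axes as the plate.
- white_center (a point): Centre of the white plate, as the blue one but 54 mm wide, standing in the other slot in the same way. Not to be used.
- rack: Grey plastic drying rack, fixed to the table, 190 x 100 mm; origin under its centre. Its two slots lie 45 mm before and behind the centre along its x axis and run along its y axis; each is 11 mm wide, its floor 8 mm and the tops of its walls 38 mm above the table.
- holder: Metal plate holder, fixed to the table. Origin at table height below the middle of the lip's inner (pocket side) face; x is the way the plate is pushed in, roughly to the robot's left; y roughly towards the robot, z up. Loading table: x from -145 to 0 mm, 92 mm wide, top 24 mm high, open at the rear (-x). End block behind the jaw: x to 170 mm, 46 mm high.
- lip (a point): Middle of the holder's raised lip, on its top, 27 mm high; holder's axes. The lip spans x from -6 to 0 mm in the holder's frame, with a ramp up to it from x = -17 mm. Low flared guides at both sides (tops 33 mm high) narrow from 80 to 68 mm between x = -29 and 0 mm.
- pocket (a point): Middle of the pocket's floor, 20 mm high, at x = 55 mm in the holder's frame; holder's axes. The pocket is 68 mm wide between side walls 32 mm high and runs from the lip (x = 0) to the spring jaw (x = 106 mm). Fully home, the plate's rear end is against the lip, its nose at x = 110 mm, its centre 24 mm high, its handle between lip and bridge.
- bridge (a point): Middle of the steel bridge's underside, 40 mm high; holder's axes. The bridge crosses the pocket at x from 72 to 92 mm in the holder's frame, 104 mm wide, its top 48 mm high; the plate passes beneath it.
- jaw (a joint): Red spring jaw at the pocket's far end, 56 mm wide, its top 43 mm high: how far it is pushed back (holder's +x), m, 0 to 0.014. It takes about 5 N to start and 0.4 N more per mm. The pocket is 4 mm shorter than the plate, so push it back 6 to 8 mm for the plate's rear end to drop behind the lip; it then rests at about 0.004.
- pan: Steel pan 160 x 130 x 65 mm, bystander; origin under its centre.
- can: Brass-coloured tin can, 74 mm across, 80 mm tall, bystander; origin under its centre.
- sanitizer: Clear bottle with blue cap, 64 mm across, 170 mm tall, bystander; origin under its centre.
- brush: Blue-handled brush lying on the table, bystander; origin near its middle.
- bowl: Steel bowl, 120 mm across, 50 mm tall, bystander; origin under its centre.
Things that resemble listed ones, but are neither listed nor needed, are in the scene too. Of the things that look like the part that bears white_center, the smaller one is meant. Leave any turquoise look-alike of the part that bears blue_center alone.

How it is judged:
By the outcome, as a careful person would: the job done as asked, in the order asked, and still so for the second after the job is handed in, with the robot touching nothing.
It also fails if it takes over 54 s, if anything falls off the work surface, if the arm or the gripper's body presses on something with over 40 N, if the wrist force passes 120 N, or if a joint passes its speed limit or range.

### The arm

A 6-joint arm with a two-finger parallel gripper is mounted at the origin on the work surface. World frame = base frame: x ahead of the robot, y to its left, z up, the work surface at z = 0. Lengths are in m, angles in rad, forces in N, time in s.
With the tool pointing down it reaches from about 0.35 to 0.775 m from the base axis. Payload 5.5 kg.
Tool frame: the origin (TCP) lies at the very end of the fingers, on their centre line; the grasp point (between the pads) lies env.hold_point_z behind it (env.hold_point_z is the distance from the TCP to the grasp point, in m); z points along the fingers, y is the line along which they close (so a half turn about z gives the same grasp; the last joint's range is limited). The gripper opens to 85 mm and grips with 20 to 120 N. Pads are 22 mm wide; open, the fingers measure 114 mm over their backs; the gripper's body (76 mm by 85 mm) begins 54 mm behind the grasp point. The pads swing forward as they close: fully open they stand 13 mm farther back than shut.
Start: joints at [1.102, 0.313, 0.046, 1.304, 0, 1.431], TCP at [0.186, 0.544, 0.231] pointing down, gripper open.
Joint ranges: [-2.76, 2.76], [-0.86, 1.69], [-1.03, 1.26], [-2.2, 2.34], [-1.47, 1.5], [-3.14, 3.14]. Speed limits (rad/s): [2.57, 2.57, 3.14, 3.14, 3.14, 3.14].

### API

Orientations are given as a unit quaternion [w, x, y, z].
In Python, from workcell import env gives the robot as it stands.
- The arm moves only by the tool carry_out, never from a script. Its argument "steps" is a list of rows, each a list of 3 entries, a list of its own where there are three numbers: the turn, a rotation vector about the tool's x, y, z in degrees, then the shift along the tool's x, y, z in cm, then the closure in counts, from 0 (fully open) to 255 (shut). A call has exactly 8 rows; each row is the pose to reach, as a shift and turn from the pose commanded when the call began, along the tool's axes at that moment; what a row does not reach only later rows make up. A row lasts 1/8 s, in which the tool goes at most 62.5 mm and 10.7 degrees, less where a joint would pass 70% of its speed; a pose out of reach is approached as far as the arm can. A call with a gripper value outside its range is refused whole. The fingers move at their own pace and stop on an object; "force" is the grip in N (left out, the last holds). Time passes only in rows, so rows that repeat a pose let the fingers close, or fill a call up. It gives the time, the measured TCP pose, the force, the opening and the grip force at its end, in the units of the state.
- env.get_state(): the state, without advancing time (a new reading comes with each control period).
- env.read_camera(name): name is "side" or "top"; returns (picture, depth): 420x560x3 uint8, red, green, blue; 420x560 float32, m along the optical axis (not along the pixel's ray), 0 where there is no reading.
- env.get_calibration(name): a dict with "fx", "fy", "cx", "cy" (pixels), "D" ([k1, k2, p1, p2, k3] as OpenCV has them; the pictures are not rectified), "origin" and "orientation" of the camera in the world. Camera axes: x right, y up, looking along -z (the intrinsics and any distortion apply to the point x, -y, -z); pixel columns grow to the right and rows downward; lengths in m; the calibration is good to about 2 mm. A picture is of the moment at which its call begins. get_calibration takes no time and is no camera call.
- env.hand_in(): hands the job in; it is judged then, once.
The state is a dict: "clock": time; "joint_pos": joint angles; "qvel": joint speeds; "tau": joint torques, N m; "tcp_pos": TCP position; "orientation": TCP orientation; "wrist_force": force on the tool from outside, world axes, zero at the start; "ft_torque": the same for the moment, N m; "finger_gap": finger opening in m; "grip_force": force on a finger pad.
Only numpy, scipy, OpenCV 4.12 (cv2) and the standard library are available. Lean on these libraries where they do the work, as an engineer would, in place of code of your own. Each camera call takes 0.05 s, during which the arm holds its last target. There are 200 camera calls.

## Working session

There is one attempt and no reset: what is moved stays moved. The work goes in short steps, Python scripts to look and compute and a tool call to move; the robot and the scene stay as the last step left them, time stands still between calls to the robot, and variables do not carry over. Pictures are saved under pics/ and viewed, at most 10 in all, crops included, and the job is handed in when it is done.

Besides the shell and the picture viewer there is one more tool, called after "Call:" by a JSON object that holds its "api" and its "payload". carry_out: Moves the arm, as the interface text tells. Its arguments: {"type":"object","properties":{"steps":{"type":"array","items":{"type":"array"}},"force":{"type":"number"}},"required":["steps"]}

```bash
mkdir -p pics; ls; cat > h.py <<'E'
import numpy as np, cv2
from workcell import env
from scipy.spatial.transform import Rotation as R
def q2R(q): return R.from_quat([q[1],q[2],q[3],q[0]]).as_matrix()
def cam(n):
    p,d=env.read_camera(n); return p,d,env.get_calibration(n)
def pts(uv,d,c):
    uv=np.asarray(uv,float).reshape(-1,1,2)
    K=np.array([[c['fx'],0,c['cx']],[0,c['fy'],c['cy']],[0,0,1]])
    n=cv2.undistortPoints(uv,K,np.array(c['D'],float)).reshape(-1,2)
    return n
def ray(uv,c):
    n=pts(uv,None,c); v=np.c_[n[:,0],-n[:,1],-np.ones(len(n))]
    return np.array(c['origin']), v@q2R(c['orientation']).T   # unit depth
def onz(uv,c,z):
    o,v=ray(uv,c); return o+v*((z-o[2])/v[:,2])[:,None]
def cloud(d,c):
    h,w=d.shape; u,v=np.meshgrid(np.arange(w),np.arange(h))
    o,r=ray(np.c_[u.ravel(),v.ravel()],c)
    P=o+r*d.reshape(-1,1); P[d.ravel()==0]=np.nan
    return P.reshape(h,w,3)
E
python3 - <<'E'
from h import *
for n in('side','top'):
    p,d,c=cam(n); cv2.imwrite(f'pics/{n}0.png',p[:,:,::-1]); np.savez(f'{n}0.npz',p=p,d=d); print(n,c)
print(env.hold_point_z,env.get_state())
E
```

```text
pics
side {'fx': 501.61367067365944, 'fy': 501.61367067365944, 'cx': 290.51207079243454, 'cy': 198.9182518482371, 'D': array([-0.04180163,  0.        ,  0.        ,  0.        ,  0.        ]), 'origin': array([ 0.1703298 , -1.03977463,  0.80982155]), 'orientation': array([ 0.87616435,  0.45511118, -0.06797666, -0.14348874])}
top {'fx': 411.58121958045626, 'fy': 411.58121958045626, 'cx': 273.2571876153915, 'cy': 210.7651463411025, 'D': array([-0.04470596,  0.        ,  0.        ,  0.        ,  0.        ]), 'origin': array([ 0.30615344, -0.09225439,  1.04614018]), 'orientation': array([-0.69904595, -0.06707472,  0.0583001 ,  0.70953283])}
0.0187 {'clock': 0.1, 'joint_pos': array([1.10240382e+00, 3.13970252e-01, 4.50942533e-02, 1.30363564e+00,
       2.73110674e-05, 1.43123488e+00]), 'qvel': array([ 0.00094284, -0.00118305,  0.00107911,  0.0009076 , -0.00051093,
       -0.00202773]), 'tau': array([ 2.25445059e-03, -4.81723630e+01,  2.99246407e+01,  1.26794289e-02,
       -1.64577305e-04, -3.54820855e-06]), 'tcp_pos': array([0.18545533, 0.54377612, 0.23047317]), 'orientation': array([-2.69740718e-04,  1.63675724e-01,  9.86513822e-01, -8.14248418e-04]), 'wrist_force': array([ 0.02460379, -0.42244378, -0.13022944]), 'ft_torque': array([-0.02503384, -0.00400551,  0.06287421]), 'grip_force': 0.0, 'finger_gap': 0.08543234105969832}
```

View pics/side0.png

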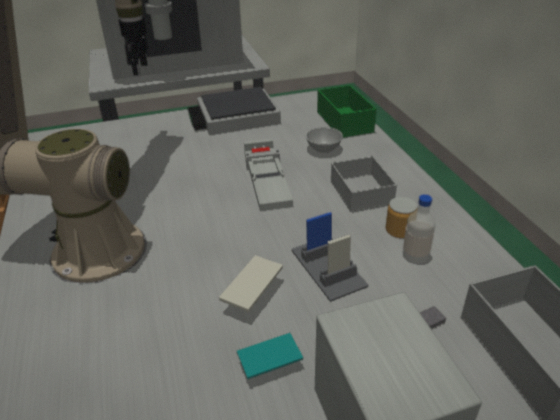

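View pics/top0.png

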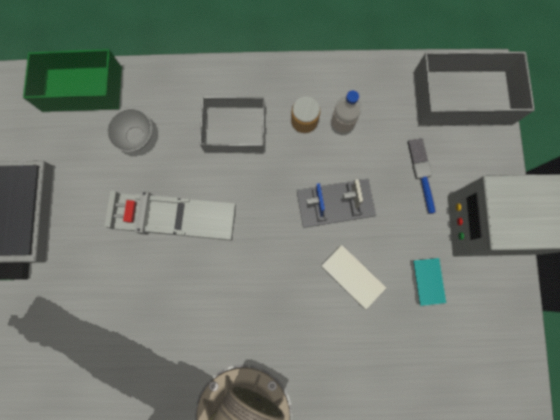

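The side picture shows the blue plate at (319,230), the white one at (339,252) in the rack, a turquoise look-alike at (270,355) and a cream slab at (252,283). In the top picture the rack is at (336,203), with the blue plate at (319,200) and the white at (358,196), both handles to the left. The holder is at (175,215), its jaw at (130,211), with the loading table on the right.

Candidates: the blue plate standing in the rack (319,200 top) fits. The turquoise slab (430,282) is a decoy, and so is the larger cream slab (354,277) for white. One enlarged crop to confirm.

```bash
python3 - <<'E'
from h import *
a=np.load('top0.npz');p,d=a['p'],a['d'];c=env.get_calibration('top')
A=cv2.resize(p[170:235,290:385],None,fx=7,fy=7,interpolation=cv2.INTER_CUBIC)[:300]
A=cv2.resize(p[172:232,290:390],(560,336),interpolation=cv2.INTER_CUBIC)
B=cv2.resize(p[182:246,100:245],(580,256),interpolation=cv2.INTER_CUBIC)
im=np.zeros((595,580,3),np.uint8);im[:336,:560]=A;im[338:594]=B
cv2.imwrite('pics/crop.png',im[:,:,::-1])
P=cloud(d,c)
hsv=cv2.cvtColor(p,cv2.COLOR_RGB2HSV)
b=cv2.inRange(hsv,(105,90,40),(130,255,255));b[:, :300]=0;b[:170]=0;b[240:]=0;b[:,340:]=0
v,u=np.nonzero(b);print('blue',len(u),u.min(),u.max(),v.min(),v.max())
Q=P[v,u];print(np.nanpercentile(Q[:,2],[5,25,50,75,95]))
top=Q[:,2]>0.105;print(cv2.minAreaRect((Q[top][:,:2]*1000).astype(np.float32)),Q[top].mean(0))
# rack & holder height maps
def reg(u0,u1,v0,v1,z0,z1):
    q=P[v0:v1,u0:u1].reshape(-1,3);q=q[(q[:,2]>z0)&(q[:,2]<z1)];return q,cv2.minAreaRect((q[:,:2]*1000).astype(np.float32))
for nm,r in(('rack',(285,390,165,240,.02,.05)),('rackall',(285,390,165,240,.005,.05)),('holder',(95,250,180,250,.01,.06)),('hold>36',(95,250,180,250,.036,.06)),('table',(182,250,180,250,.015,.03))):
    q,m=reg(*r);print(nm,len(q),m,np.median(q[:,2]))
q=P[300:330,200:230].reshape(-1,3);print('tablez',np.nanmean(q[:,2]),np.nanstd(q[:,2]))
s=np.load('side0.npz');cs=env.get_calibration('side')
Ps=cloud(s['d'],cs);h2=cv2.cvtColor(s['p'],cv2.COLOR_RGB2HSV);b=cv2.inRange(h2,(105,90,40),(130,255,255));b[:200]=0;b[260:]=0;b[:,:295]=0;b[:,345:]=0
v,u=np.nonzero(b);Q=Ps[v,u];print('side blue',len(u),u.min(),u.max(),v.min(),v.max(),np.nanpercentile(Q,[2,50,98],axis=0))
cc,_=cv2.findContours(b,0,2);k=max(cc,key=cv2.contourArea);print(cv2.approxPolyDP(k,3,True).reshape(-1,2))
q=Q[np.isfinite(Q[:,0])];A=np.c_[q[:,0],q[:,2],np.ones(len(q))];print('plane y=a x+b z+c',np.linalg.lstsq(A,q[:,1],rcond=None)[0])
E
```

```text
blue 126 317 324 184 214
[0.0762797  0.10887739 0.11778704 0.11931141 0.12108537]
((504.3826599121094, -191.05113220214844), (61.06361389160156, 7.531179428100586), 8.250846862792969) [ 0.50350542 -0.19083562  0.11749917]
rack 327 ((512.3847045898438, -241.85018920898438), (84.87049865722656, 113.45711517333984), 8.329039573669434) 0.0373621642923061
rackall 2310 ((512.013916015625, -248.63357543945312), (260.35009765625, 183.881103515625), 89.1093978881836) 0.009105930476858926
holder 4727 ((482.7760009765625, 178.80201721191406), (317.10107421875, 104.93419647216797), 83.81440734863281) 0.02448148080397261
hold>36 843 ((489.6598205566406, 240.02078247070312), (196.80577087402344, 104.44940948486328), 87.54129791259766) 0.04564456584668486
table 1861 ((472.89154052734375, 88.65723419189453), (135.82142639160156, 92.80354309082031), 83.92695617675781) 0.02409341861086234
tablez 5.1629611311469717e-05 0.0018960323797357684
side blue 716 307 330 213 249 [[ 0.47905574 -0.20354712  0.0382343 ]
 [ 0.50708623 -0.1970698   0.08019493]
 [ 0.53783646 -0.18990016  0.11913806]]
[[330 213]
 [307 220]
 [307 249]
 [330 239]]
plane y=a x+b z+c [ 0.13452594  0.06087726 -0.27009674]
```

View pics/crop.png

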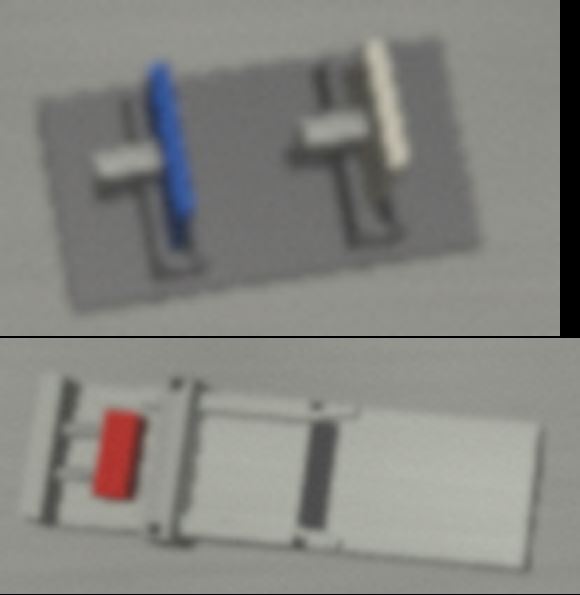

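The crop confirms it: the blue plate (170,155 in the crop) has its handle on the left at (127,160), and the white plate is separate at (388,105). In the lower half the lip is the dark band at (318,475), the bridge is at (180,460) and the jaw at (118,455).

```bash
cat >> h.py <<'E'
HP=env.hold_point_z
def tool(ydir,t):  # tool z=t, tool y ~ ydir
    t=np.array(t,float);t/=np.linalg.norm(t);y=np.array(ydir,float);y-=t*(y@t);y/=np.linalg.norm(y)
    return np.c_[np.cross(y,t),y,t]
def rel(p,Rm,ref=None):  # tcp target -> turn deg, shift cm from measured (or ref) pose
    s=env.get_state();p0,R0=(s['tcp_pos'],q2R(s['orientation'])) if ref is None else ref
    r=R.from_matrix(R0.T@Rm).as_rotvec(degrees=True);d=R0.T@(np.array(p)-p0)*100
    print('turn',np.round(r,1),'shift',np.round(d,2),'| tcp now',np.round(p0,4),'->',np.round(p,4))
def line(m,u0,u1,P):
    pass
E
python3 - <<'E'
from h import *
a=np.load('top0.npz');p,d=a['p'],a['d'];c=env.get_calibration('top')
P=cloud(d,c);g=p.astype(float).mean(2)
m=((P[:,:,2]>.013)&(P[:,:,2]<.035)).astype(np.uint8)
# table edges in colour: gradient extremum near the depth mask edge, per column
E1=[];E2=[]
G=cv2.GaussianBlur(p,(3,3),0).astype(float)[:,:,0]
for u in range(190,231):
    v=np.nonzero(m[180:250,u])[0]+180
    E1.append((u,v.min()-.5));E2.append((u,v.max()+.5))
A=onz(E1,c,.024);B=onz(E2,c,.024)
for X in(A,B):
    k=np.polyfit(X[:,1],X[:,0],1);r=X[:,0]-np.polyval(k,X[:,1]);o=abs(r)<.002;k=np.polyfit(X[o,1],X[o,0],1);print('edge x(y):',k,'deg',np.degrees(np.arctan(k[0])),'at y=.1',np.polyval(k,.1),o.sum())
rear=[]
for v in range(208,236):
    u=np.nonzero(m[v,182:250])[0]+182; rear.append((u.max()+.5,v))
X=onz(rear,c,.024);k=np.polyfit(X[:,0],X[:,1],1);print('rear y(x)',k,np.degrees(np.arctan(k[0])),'at x=.466',np.polyval(k,.466))
hsv=cv2.cvtColor(p,cv2.COLOR_RGB2HSV);h=hsv[:,:,0];red=(((h<8)|(h>172))&(hsv[:,:,1]>140)).astype(np.uint8);red[:190]=0;red[230:]=0;red[:,:100]=0;red[:,160:]=0
v,u=np.nonzero(red);X=onz(np.c_[u,v],c,.043);print('jaw',len(u),cv2.minAreaRect((X[:,:2]*1000).astype(np.float32)))
dk=(g<100).astype(np.uint8);dk[:192]=0;dk[240:]=0;dk[:,:172]=0;dk[:,190:]=0
v,u=np.nonzero(dk);X=onz(np.c_[u,v],c,.026);print('dark',len(u),cv2.minAreaRect((X[:,:2]*1000).astype(np.float32)))
print('handle top',onz([[312.7,200.6]],c,.086), 'steel handle cloud')
q=P[190:212,303:317].reshape(-1,3);q=q[q[:,2]>.06];print(len(q),q.mean(0),cv2.minAreaRect((q[:,:2]*1000).astype(np.float32)))
# grasp
th=np.radians(8);Y=np.array([np.cos(th),np.sin(th),0]);N=np.array([-np.sin(th),np.cos(th),-.06]);Z=np.array([0,.06,1])
F=np.array([.506,-.191,.118])-Z*.046+N*.004; Gp=F+N*.023
al=np.radians(52);t=-np.sin(al)*N-np.cos(al)*Z
Rm=tool(Y,t);print('foot',F,'G',Gp)
rel([.42,.10,.25],tool(Y,[0,0,-1]))
rel(Gp+Rm[:,2]*(HP-.09),Rm); rel(Gp+Rm[:,2]*HP,Rm)
E
```

```text
edge x(y): [0.10789879 0.5097254 ] deg 6.158320268172141 at y=.1 0.5205152790760348 41
edge x(y): [0.11374123 0.41562145] deg 6.489005651833965 at y=.1 0.42699557244585523 41
rear y(x) [-0.11585419  0.07453019] -6.6084942624701775 at x=.466 0.020542137515544172
jaw 169 ((491.6869812011719, 279.9273376464844), (21.38446617126465, 51.481258392333984), 83.88703918457031)
dark 147 ((473.40545654296875, 158.22227478027344), (13.815130233764648, 80.52558135986328), 83.47811889648438)
handle top [[ 0.50157551 -0.17563325  0.086     ]] steel handle cloud
68 [ 0.50226346 -0.17347468  0.08185205] ((514.2159423828125, -174.0912628173828), (23.143373489379883, 36.71432113647461), 87.89060974121094)
foot [ 0.50544331 -0.18979893  0.07176   ] G [ 0.50224233 -0.16702276  0.07038   ]
turn [-0.1  0.  63.2] shift [-36.53 -34.43  -1.9 ] | tcp now [0.1855 0.5438 0.2305] -> [0.42 0.1  0.25]
turn [ 30.6 -49.3  58.1] shift [-50.32 -51.77  12.04] | tcp now [0.1855 0.5438 0.2305] -> [ 0.4944 -0.1088  0.1108]
turn [ 30.6 -49.3  58.1] shift [-53.63 -58.39  17.16] | tcp now [0.1855 0.5438 0.2305] -> [ 0.5043 -0.1823  0.0598]
```

Call:
{"api": "carry_out", "payload": {"steps": [[[0,0,8],[-4.6,-4.3,-0.3],0],[[0,0,16],[-9.2,-8.6,-0.6],0],[[0,0,24],[-13.8,-12.9,-0.9],0],[[0,0,32],[-18.4,-17.2,-1.2],0],[[0,0,40],[-23,-21.5,-1.5],0],[[0,0,48],[-27.5,-25.8,-1.7],0],[[0,0,56],[-32,-30.2,-1.8],0],[[0,0,63.2],[-36.5,-34.4,-1.9],0]]}}

```text
clock: 1.1
tcp_pos: [0.4195, 0.1006, 0.2502]
orientation: [0.0, 0.658, 0.753, 0.0]
wrist_force: [0.8, -0.0, 1.2]
finger_gap: 0.0855
grip_force: 0.0
```

```bash
python3 - <<'E'
from h import *
th=np.radians(8);Y=np.array([np.cos(th),np.sin(th),0]);N=np.array([-np.sin(th),np.cos(th),-.06]);Z=np.array([0,.06,1])
Gp=np.array([.5022,-.167,.0704])
al=np.radians(52);t=-np.sin(al)*N-np.cos(al)*Z
Rm=tool(Y,t)
rel(Gp+Rm[:,2]*(HP-.09),Rm); rel(Gp+Rm[:,2]*HP,Rm);print(env.get_state()['joint_pos'])
E
```

```text
turn [  0.1 -55.4  -0.1] shift [-21.76   4.6   13.93] | tcp now [0.4195 0.1006 0.2502] -> [ 0.4944 -0.1088  0.1109]
turn [  0.1 -55.4  -0.1] shift [-29.17   4.59  19.04] | tcp now [0.4195 0.1006 0.2502] -> [ 0.5042 -0.1823  0.0598]
[ 4.86594817e-02  2.89172317e-02 -2.53054009e-01  1.28854564e+00
  2.67402709e-04  1.48481580e+00]
```

Call:
{"api": "carry_out", "payload": {"steps": [[[0,-8,0],[-3,0.7,1.5],0],[[0,-17,0],[-6,1.4,3],0],[[0,-26,0],[-9.5,2.1,5],0],[[0,-35,0],[-13,2.8,7.5],0],[[0,-44,0],[-16.5,3.5,10],0],[[0,-52,0],[-19.5,4.2,12.3],0],[[0,-55.4,0],[-21.8,4.6,13.9],0],[[0,-55.4,0],[-21.8,4.6,13.9],0]]}}

```text
clock: 2.1
tcp_pos: [0.493, -0.1076, 0.1087]
orientation: [0.349, 0.581, 0.669, -0.307]
wrist_force: [-0.1, 0.9, 0.4]
finger_gap: 0.0856
grip_force: 0.0
```

```bash
python3 - <<'E'
from h import *
th=np.radians(8);Y=np.array([np.cos(th),np.sin(th),0]);N=np.array([-np.sin(th),np.cos(th),-.06]);Z=np.array([0,.06,1])
Gp=np.array([.5022,-.167,.0704])
al=np.radians(52);t=-np.sin(al)*N-np.cos(al)*Z
Rm=tool(Y,t)
rel(Gp+Rm[:,2]*HP,Rm);print(env.get_state()['joint_pos'])
ims=[cam(n)[0] for n in('top','side')]
A=cv2.resize(ims[0][150:250,240:400],(640,400)[:2]);B=cv2.resize(ims[1][180:310,240:400],(640,520))
A=cv2.resize(ims[0][160:240,270:380],(396,288),interpolation=2);B=cv2.resize(ims[1][180:300,260:380],(396,396),interpolation=2)
im=np.zeros((396,792,3),np.uint8);im[:288,:396]=A;im[:,396:]=B
cv2.imwrite('pics/pre.png',im[:,:,::-1])
E
```

```text
turn [ 0.  -0.1  0.2] shift [-0.27  0.12  9.  ] | tcp now [ 0.493  -0.1076  0.1087] -> [ 0.5042 -0.1823  0.0598]
[ 0.12240312  0.36365209 -0.57631765  0.61384512 -0.96593805  1.5437054 ]
```

View pics/pre.png

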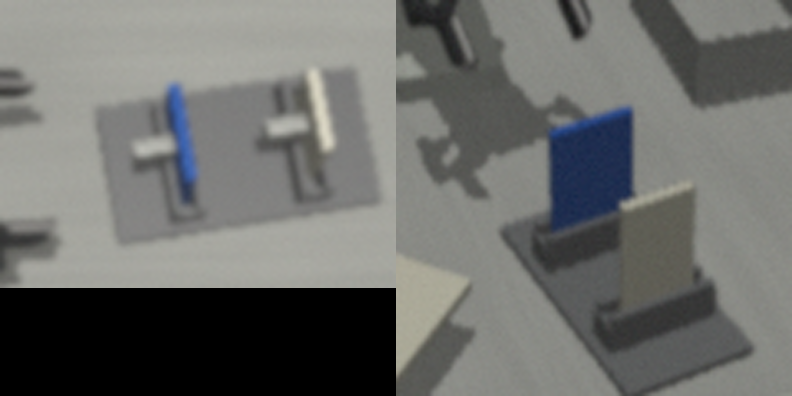

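The top crop shows the open fingertips at (20,82) and (40,240), straddling the handle at (150,148), with the tool to the left of the plate. The side crop shows both plates untouched. I'll approach along the tool axis.

Call:
{"api": "carry_out", "payload": {"steps": [[[0,0,0],[0,0,2],0],[[0,0,0],[-0.1,0.1,4],0],[[0,0,0],[-0.2,0.1,6],0],[[0,0,0],[-0.2,0.1,7.5],0],[[0,0,0],[-0.2,0.1,8.5],0],[[0,0,0],[-0.2,0.1,8.8],40],[[0,0,0],[-0.2,0.1,8.8],100],[[0,0,0],[-0.2,0.1,8.8],150]], "force": 30}}

```text
clock: 3.2
tcp_pos: [0.5066, -0.1793, 0.0636]
orientation: [0.351, 0.581, 0.668, -0.305]
wrist_force: [-0.1, -0.7, 0.1]
finger_gap: 0.0365
grip_force: 0.0
```

```bash
python3 - <<'E'
from h import *
p,d,c=cam('top');s=env.get_state()
Gp=np.array([.5022,-.167,.0704]);print(np.round(s['tcp_pos'],4),s['finger_gap'],s['wrist_force'])
Rm=q2R(s['orientation']);print('in tool, of G:',Rm.T@(Gp-(s['tcp_pos']-Rm[:,2]*HP)))
A=cv2.resize(p[160:240,270:380],(770,560),interpolation=2);cv2.imwrite('pics/g1.png',A[:,:,::-1])
E
```

```text
[ 0.5065 -0.1793  0.0634] 0.03494252826495421 [-0.03502119 -0.61850683  0.18152835]
in tool, of G: [ 0.00154237 -0.00253325  0.0042031 ]
```

View pics/g1.png

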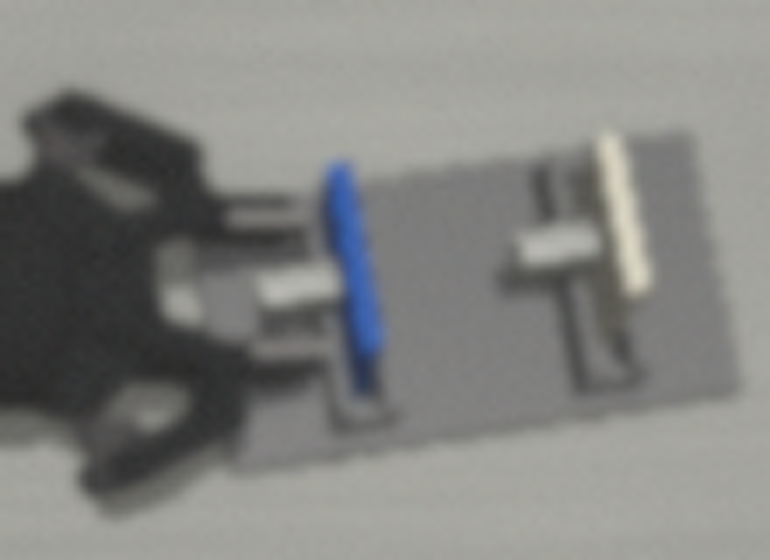

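The crop shows both pads alongside the steel handle (295,285), between the upper finger (265,215) and lower finger (290,345), roughly centred, with the tips just short of the blue face. Now I'll close and lift.

Call:
{"api": "carry_out", "payload": {"steps": [[[0,0,0],[0,0,0],200],[[0,0,0],[0,0,0],255],[[0,0,0],[0,0,0],255],[[0,0,0],[0,0,0],255],[[0,0,0],[0,0,0],255],[[0,0,0],[0,0,0],255],[[0,0,0],[0,0,0],255],[[0,0,0],[0,0,0],255]], "force": 50}}

```text
clock: 4.25
tcp_pos: [0.5062, -0.1797, 0.0631]
orientation: [0.351, 0.581, 0.668, -0.305]
wrist_force: [-1.3, 3.9, 3.3]
finger_gap: 0.0109
grip_force: 52.4
```

```bash
python3 - <<'E'
from h import *
s=env.get_state();Rm=q2R(s['orientation']);p=s['tcp_pos']
rel(p+[0,.002,.04],Rm);rel(p+[0,.005,.12],Rm)
E
```

```text
turn [0. 0. 0.] shift [-3.18  0.03 -2.43] | tcp now [ 0.5062 -0.1797  0.0631] -> [ 0.5062 -0.1777  0.1031]
turn [0. 0. 0.] shift [-9.6   0.07 -7.22] | tcp now [ 0.5062 -0.1797  0.0631] -> [ 0.5062 -0.1747  0.1831]
```

Call:
{"api": "carry_out", "payload": {"steps": [[[0,0,0],[-0.8,0,-0.6],255],[[0,0,0],[-1.6,0,-1.2],255],[[0,0,0],[-2.4,0,-1.8],255],[[0,0,0],[-3.2,0,-2.4],255],[[0,0,0],[-4.8,0,-3.6],255],[[0,0,0],[-6.4,0,-4.8],255],[[0,0,0],[-8,0,-6],255],[[0,0,0],[-9.6,0,-7.2],255]]}}

```text
clock: 5.25
tcp_pos: [0.5052, -0.175, 0.184]
orientation: [0.351, 0.581, 0.668, -0.305]
wrist_force: [0.9, -0.1, -1.3]
finger_gap: 0.0108
grip_force: 51.6
```

```bash
python3 - <<'E'
from h import *
s=env.get_state();print(s['wrist_force'],s['finger_gap'],s['tcp_pos'])
p,d,c=cam('side');P=cloud(d,c);h2=cv2.cvtColor(p,cv2.COLOR_RGB2HSV);b=cv2.inRange(h2,(105,90,40),(130,255,255));b[:,:270]=0;b[:,345:]=0;b[:140]=0;b[260:]=0
b=cv2.morphologyEx(b,2,np.ones((3,3)))
v,u=np.nonzero(b);Q=P[v,u];q=Q[np.isfinite(Q[:,0])&(abs(Q[:,1]+.19)<.04)];print(len(u),len(q),np.percentile(q,[2,50,98],axis=0))
A=np.c_[q[:,0],q[:,2],np.ones(len(q))];k=np.linalg.lstsq(A,q[:,1],rcond=None)[0];r=q[:,1]-A@k;o=abs(r)<.006;k=np.linalg.lstsq(A[o],q[o,1],rcond=None)[0];print('plane',k,r.std())
cc,_=cv2.findContours(b,0,2);K=max(cc,key=cv2.contourArea);ap=cv2.approxPolyDP(K,4,True).reshape(-1,2);print(ap)
# corners onto plane
o,rr=ray(ap,c);n=np.array([k[0],-1,k[1]]);T=-(o@n+k[2])/(rr@n);print(np.round(o+rr*T[:,None],4))
E
```

```text
[ 0.8656091  -0.14083225 -1.3461206 ] 0.010832245499468728 [ 0.50522454 -0.17495328  0.18400573]
1132 1124 [[ 0.47863099 -0.19962674  0.13310291]
 [ 0.50793517 -0.19330917  0.19054962]
 [ 0.53914427 -0.18559092  0.23909047]]
plane [ 0.13045519  0.06048534 -0.27083509] 0.0032569803006787623
[[332 167]
 [305 174]
 [307 215]
 [331 209]]
[[ 0.5397 -0.1859  0.2396]
 [ 0.4747 -0.1944  0.2403]
 [ 0.4779 -0.2003  0.135 ]
 [ 0.5388 -0.1926  0.1316]]
```

```bash
cat >> h.py <<'E'
hx=np.array([.1106,.9939,0]);hx/=np.linalg.norm(hx);hy=np.array([-hx[1],hx[0],0]);O=np.array([.4810,.1652,0]);up=np.array([0,0,1.])
E
python3 - <<'E'
from h import *
s=env.get_state();p,Rm=s['tcp_pos'],q2R(s['orientation'])
X=np.array([-.1305,1,-.0605]);X/=np.linalg.norm(X);Z=np.array([0,.06,1]);Z-=X*(Z@X);Z/=np.linalg.norm(Z)
Rp=np.c_[X,np.cross(Z,X),Z];C=np.array([.5065,-.1895,.1845])
Rt=np.c_[up,np.cross(-hx,up),-hx];D=Rt@Rp.T
print('tool in plate frame',Rp.T@Rm[:,2],Rp.T@(p-Rm[:,2]*HP-C))
for z in(.12,.05,.030):
    C2=O-.082*hx;C2[2]=z; rel(C2+D@(p-C),D@Rm)
print((D@Rm)[:,2],s['joint_pos'])
E
```

```text
tool in plate frame [-0.78869206 -0.01471432 -0.61461234] [ 0.02885329 -0.00167858  0.01479652]
turn [ 2.3 92.7 16.7] shift [ 18.93   0.23 -18.22] | tcp now [ 0.5066 -0.1751  0.1869] -> [0.4735 0.0802 0.1341]
turn [ 2.3 92.7 16.7] shift [ 24.7    0.2  -14.26] | tcp now [ 0.5066 -0.1751  0.1869] -> [0.4735 0.0802 0.0641]
turn [ 2.3 92.7 16.7] shift [ 26.35   0.19 -13.12] | tcp now [ 0.5066 -0.1751  0.1869] -> [0.4735 0.0802 0.0441]
[ 0.08259782  0.60921461 -0.78869206] [-0.02158449  0.20657766 -0.56895769  0.56279387 -0.94957217  1.29277577]
```

Call:
{"api": "carry_out", "payload": {"steps": [[[0.2,9.3,1.7],[1.9,0,-1.8],255],[[0.5,18.5,3.3],[3.8,0,-3.6],255],[[0.7,27.8,5],[5.7,0.1,-5.5],255],[[0.9,37.1,6.7],[7.6,0.1,-7.3],255],[[1.1,46.4,8.4],[9.5,0.1,-9.1],255],[[1.4,55.6,10],[11.4,0.1,-10.9],255],[[1.6,64.9,11.7],[13.2,0.2,-12.7],255],[[1.8,74.2,13.4],[15.1,0.2,-14.5],255]]}}

```text
clock: 6.3
tcp_pos: [0.4794, 0.0287, 0.1415]
orientation: [-0.1, 0.721, 0.671, 0.139]
wrist_force: [-1.3, -0.8, -2.1]
finger_gap: 0.0113
grip_force: 51.6
```

```bash
python3 - <<'E'
from h import *
Rf=tool([1,0,0],[0,0,-1])
# target from previous plan
X=np.array([-.1305,1,-.0605]);X/=np.linalg.norm(X);Z=np.array([0,.06,1]);Z-=X*(Z@X);Z/=np.linalg.norm(Z)
Rp=np.c_[X,np.cross(Z,X),Z];Rt=np.c_[up,np.cross(-hx,up),-hx];D=Rt@Rp.T
Rg=D@R.from_quat([.581,.668,-.305,.351]).as_matrix()
np.save('Rg.npy',Rg)
rel([.4735,.0802,.134],Rg);rel([.4735,.0802,.064],Rg)
E
```

```text
turn [ 0.5 18.4  3. ] shift [ 4.56 -1.02  2.37] | tcp now [0.4794 0.0287 0.1415] -> [0.4735 0.0802 0.134 ]
turn [ 0.5 18.4  3. ] shift [ 2.21 -1.31  8.96] | tcp now [0.4794 0.0287 0.1415] -> [0.4735 0.0802 0.064 ]
```

Call:
{"api": "carry_out", "payload": {"steps": [[[0.1,6,1],[1.5,-0.3,0.8],255],[[0.3,12,2],[3,-0.7,1.6],255],[[0.5,18.4,3],[4.5,-1,2.4],255],[[0.5,18.4,3],[3.8,-1.1,4.4],255],[[0.5,18.4,3],[3.1,-1.2,6.4],255],[[0.5,18.4,3],[2.6,-1.3,7.8],255],[[0.5,18.4,3],[2.6,-1.3,7.8],255],[[0.5,18.4,3],[2.6,-1.3,7.8],255]]}}

```text
clock: 7.3
tcp_pos: [0.4729, 0.0793, 0.0759]
orientation: [-0.212, 0.707, 0.629, 0.245]
wrist_force: [0.1, -0.4, -1.5]
finger_gap: 0.0108
grip_force: 51.6
```

```bash
cat >> h.py <<'E'
def bluetop(save=None):
    p,d,c=cam('top');P=cloud(d,c);h=cv2.cvtColor(p,cv2.COLOR_RGB2HSV)
    b=cv2.inRange(h,(105,90,40),(130,255,255));b[:,:100]=0;b[:,270:]=0;b[:170]=0;b[260:]=0
    v,u=np.nonzero(b);Q=P[v,u];q=Q[np.isfinite(Q[:,0])]
    A=np.c_[q[:,0],q[:,1],np.ones(len(q))];k=np.linalg.lstsq(A,q[:,2],rcond=None)[0];r=q[:,2]-A@k;o=abs(r)<.008;k=np.linalg.lstsq(A[o],q[o,2],rcond=None)[0]
    zt=np.median(q[o,2]);W=onz(np.c_[u,v],c,zt);H=np.c_[(W-O)@hx,(W-O)@hy]*1000
    m=cv2.minAreaRect(H.astype(np.float32))
    print('blue n',len(u),'ztop',zt,'slopes along hx,hy',k[:2]@hx[:2],k[:2]@hy[:2],'rect in holder mm',m,'hx pct',np.percentile(H[:,0],[1,99]),'hy',np.percentile(H[:,1],[1,99]))
    if save:
        a=cv2.resize(p[170:260,95:255],(800,450),interpolation=2);cv2.imwrite(save,a[:,:,::-1])
E
python3 - <<'E'
from h import *
bluetop('pics/lay.png');s=env.get_state();print(s['tcp_pos'],s['wrist_force'])
rel([.4735,.0802,.044],np.load('Rg.npy'))
E
```

```text
blue n 478 ztop 0.06621063605541555 slopes along hx,hy -0.8844227828527887 0.41258488379422015 rect in holder mm ((-65.13419342041016, 0.2819347381591797), (61.7264404296875, 64.37076568603516), 89.62372589111328) hx pct [-92.71683994 -33.43868776] hy [-30.29844967  29.87920355]
[0.47302266 0.07927383 0.0761212 ] [-0.72916246 -0.65402786 -1.21947743]
turn [-0.1  0.2 -0. ] shift [-1.89  0.01  2.6 ] | tcp now [0.473  0.0793 0.0761] -> [0.4735 0.0802 0.044 ]
```

View pics/lay.png

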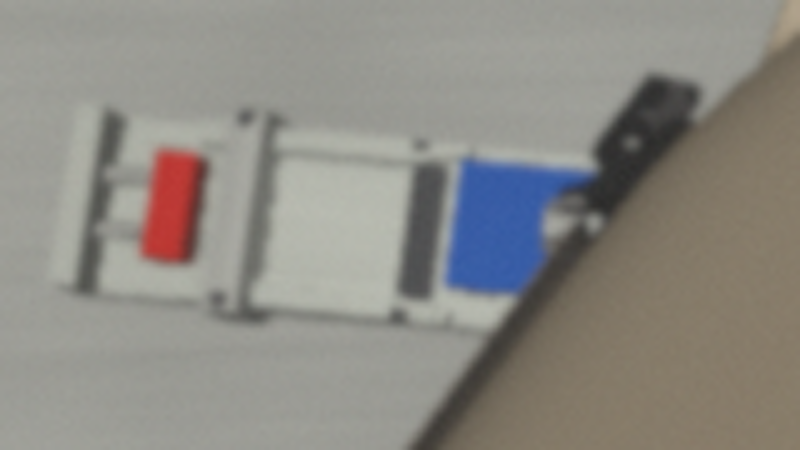

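The crop shows the blue plate (510,225) above the loading table, aligned between the table edges, with its nose at column 450, just right of the dark ramp (425,230). I'll lower it gently.

Call:
{"api": "carry_out", "payload": {"steps": [[[0,0,0],[-0.5,0,0.7],255],[[0,0,0],[-1,0,1.4],255],[[0,0,0],[-1.4,0,1.9],255],[[0,0,0],[-1.6,0,2.2],255],[[0,0,0],[-1.7,0,2.35],255],[[0,0,0],[-1.76,0,2.43],255],[[0,0,0],[-1.82,0,2.51],255],[[0,0,0],[-1.82,0,2.51],255]]}}

```text
clock: 8.35
tcp_pos: [0.4729, 0.0804, 0.0445]
orientation: [-0.213, 0.707, 0.629, 0.245]
wrist_force: [0.2, -0.1, -1.4]
finger_gap: 0.0111
grip_force: 51.6
```

Call:
{"api": "carry_out", "payload": {"steps": [[[0,0,0],[-0.03,0,0.04],255],[[0,0,0],[-0.06,0,0.08],255],[[0,0,0],[-0.09,0,0.12],255],[[0,0,0],[-0.12,0,0.16],255],[[0,0,0],[-0.12,0,0.16],255],[[0,0,0],[-0.12,0,0.16],255],[[0,0,0],[-0.12,0,0.16],255],[[0,0,0],[-0.12,0,0.16],255]]}}

```text
clock: 9.35
tcp_pos: [0.4728, 0.0805, 0.0425]
orientation: [-0.213, 0.707, 0.629, 0.245]
wrist_force: [1.1, -0.2, -0.7]
finger_gap: 0.0106
grip_force: 51.6
```

```bash
python3 - <<'E'
from h import *
bluetop()
p,d,c=cam('side');P=cloud(d,c);h=cv2.cvtColor(p,cv2.COLOR_RGB2HSV)
b=cv2.inRange(h,(105,90,40),(130,255,255));b[:130]=0;b[215:]=0;b[:,:240]=0;b[:,:]=b;b[:,300:]=0
v,u=np.nonzero(b);Q=P[v,u];Q=Q[np.isfinite(Q[:,0])];H=np.c_[(Q-O)@hx,(Q-O)@hy,Q[:,2]]*1000
print(len(u),np.percentile(H,[2,25,50,75,98],axis=0))
A=np.c_[H[:,:2],np.ones(len(H))];k=np.linalg.lstsq(A,H[:,2],rcond=None)[0];r=H[:,2]-A@k;o=abs(r)<5;print(np.linalg.lstsq(A[o],H[o,2],rcond=None)[0],o.sum())
T=P[185:198,262:285].reshape(-1,3);print('table z',np.nanmedian(T[:,2]))
E
```

```text
blue n 433 ztop 0.03292672640600591 slopes along hx,hy -0.3219683684414759 0.160301430111039 rect in holder mm ((-63.468299865722656, 0.1667499542236328), (61.197113037109375, 62.48828887939453), 89.54895782470703) hx pct [-91.50169783 -32.61669684] hy [-29.98076332  29.66311654]
335 [[-142.07665055  -33.72385826   26.871018  ]
 [-132.75937894  -21.059952     32.40453914]
 [-116.65600622    0.24610707   33.66447215]
 [ -98.21880515   14.95893375   34.73694072]
 [ -70.69907663   26.72372681   56.75335454]]
[ 1.86728291e-03 -1.67298626e-04  3.38235358e+01] 300
table z 0.0341064730840821
```

Call:
{"api": "carry_out", "payload": {"steps": [[[0,0,0],[-0.03,0,0.04],255],[[0,0,0],[-0.06,0,0.08],255],[[0,0,0],[-0.08,0,0.11],255],[[0,0,0],[-0.08,0,0.11],255],[[0,0,0],[-0.08,0,0.11],255],[[0,0,0],[-0.08,0,0.11],255],[[0,0,0],[-0.08,0,0.11],255],[[0,0,0],[-0.08,0,0.11],255]]}}

```text
clock: 10.45
tcp_pos: [0.473, 0.0805, 0.0416]
orientation: [-0.213, 0.707, 0.629, 0.245]
wrist_force: [-2.0, -1.9, 5.3]
finger_gap: 0.0109
grip_force: 52.6
```

Contact (5 N). Release and back off.

Call:
{"api": "carry_out", "payload": {"steps": [[[0,0,0],[0,0,0],220],[[0,0,0],[0,0,0],160],[[0,0,0],[0,0,0],100],[[0,0,0],[0,0,0],60],[[0,0,0],[0,0,-0.5],40],[[0,0,0],[0,0,-2],40],[[0,0,0],[0,0,-4.5],40],[[0,0,0],[0,0,-7.5],40]]}}

```text
clock: 11.45
tcp_pos: [0.4666, 0.0346, 0.101]
orientation: [-0.213, 0.707, 0.629, 0.245]
wrist_force: [-0.0, -1.0, -0.7]
finger_gap: 0.072
grip_force: 0.0
```

```bash
python3 - <<'E'
from h import *
s=env.get_state();print(s['tcp_pos'],s['finger_gap'],s['joint_pos'])
bluetop()
rel([.44,.00,.25],tool(-hy,[0,0,-1]))
# tool-down above handle (handle centre guess holder x -96)
g=O-.096*hx; rel([g[0],g[1],.14],tool(-hy,[0,0,-1]))
E
```

```text
[0.46656222 0.03463787 0.10097256] 0.07196246738055223 [-0.49440228  0.33230487 -0.45228638  1.05853595  0.60960031  1.10622279]
blue n 935 ztop 0.03216593657551514 slopes along hx,hy -0.004777410129301601 -0.0030881696169479406 rect in holder mm ((-86.35836791992188, 0.3937416076660156), (61.46330642700195, 107.91915130615234), 89.54304504394531) hx pct [-138.70648316  -33.28633619] hy [-29.73832259  30.23587263]
turn [  0.8 -37.8  -0.3] shift [  6.18  -2.28 -13.77] | tcp now [0.4684 0.0323 0.1036] -> [0.44 0.   0.25]
turn [  0.8 -37.8  -0.3] shift [ 5.2  -0.21 -0.59] | tcp now [0.4684 0.0323 0.1036] -> [0.4704 0.0698 0.14  ]
```

Call:
{"api": "carry_out", "payload": {"steps": [[[0.1,-9,0],[1.2,0,-0.6],40],[[0.3,-18,-0.1],[2.6,-0.1,-0.6],40],[[0.5,-27,-0.2],[4,-0.2,-0.6],40],[[0.8,-37.8,-0.3],[5.2,-0.2,-0.6],40],[[0.8,-37.8,-0.3],[5.2,-0.2,-0.6],40],[[0.8,-37.8,-0.3],[5.2,-0.2,-0.6],40],[[0.8,-37.8,-0.3],[5.2,-0.2,-0.6],40],[[0.8,-37.8,-0.3],[5.2,-0.2,-0.6],40]]}}

```text
clock: 12.5
tcp_pos: [0.4689, 0.0709, 0.1365]
orientation: [-0.002, 0.746, 0.666, -0.001]
wrist_force: [-1.0, 0.1, 0.1]
finger_gap: 0.0721
grip_force: 0.0
```

```bash
python3 - <<'E'
from h import *
g=O-.0954*hx+.0004*hy
rel([g[0],g[1],.14],tool(-hy,[0,0,-1]))
rel([g[0],g[1],.034],tool(-hy,[0,0,-1]))
p,d,c=cam('side');cv2.imwrite('pics/s2.png',cv2.resize(p[100:220,200:340],(700,600),interpolation=2)[:,:,::-1])
E
```

```text
turn [-0.3 -0.  -0.1] shift [-0.04  0.11 -0.35] | tcp now [0.4689 0.0709 0.1365] -> [0.4701 0.0704 0.14  ]
turn [-0.3 -0.  -0.1] shift [-0.04  0.17 10.25] | tcp now [0.4689 0.0709 0.1365] -> [0.4701 0.0704 0.034 ]
```

View pics/s2.png

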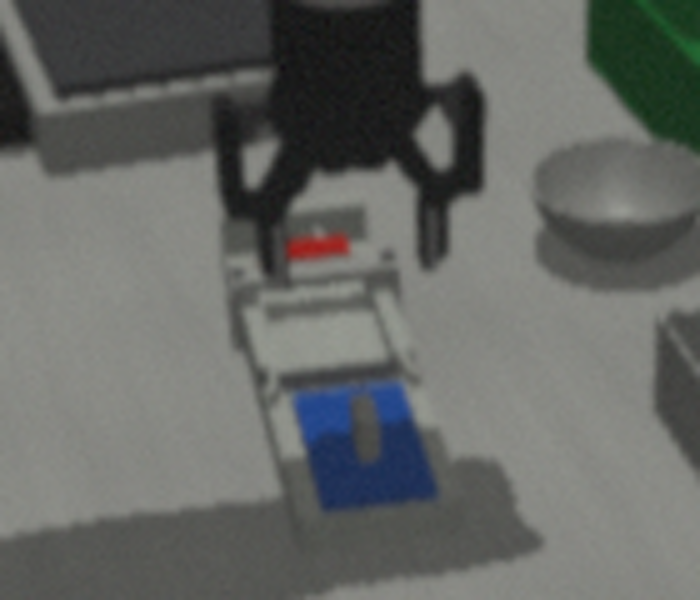

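The crop shows the plate flat on the loading table (365,440), handle up at (365,425), nose towards the lip, with the open gripper directly above.

Call:
{"api": "carry_out", "payload": {"steps": [[[-0.3,0,0],[0,0.1,2.5],40],[[-0.3,0,0],[0,0.2,5],40],[[-0.3,0,0],[0,0.2,7.5],60],[[-0.3,0,0],[0,0.2,9.2],80],[[-0.3,0,0],[0,0.2,10],100],[[-0.3,0,0],[0,0.2,10.2],100],[[-0.3,0,0],[0,0.2,10.2],130],[[-0.3,0,0],[0,0.2,10.2],160]]}}

```text
clock: 13.55
tcp_pos: [0.4714, 0.0721, 0.0356]
orientation: [0.001, 0.745, 0.667, 0.001]
wrist_force: [-0.2, 0.6, 0.1]
finger_gap: 0.0318
grip_force: 0.0
```

Call:
{"api": "carry_out", "payload": {"steps": [[[0,0,0],[0,0,0],190],[[0,0,0],[0,0,0],220],[[0,0,0],[0,0,0],255],[[0,0,0],[0,0,0],255],[[0,0,0],[0,0,0],255],[[0,0,0],[0,0,0],255],[[0,0,0],[0,0,0],255],[[0,0,0],[0,0,0],255]], "force": 60}}

```text
clock: 14.55
tcp_pos: [0.4712, 0.0722, 0.0355]
orientation: [0.001, 0.745, 0.667, 0.001]
wrist_force: [-1.0, 0.1, 4.9]
finger_gap: 0.0111
grip_force: 59.3
```

```bash
python3 - <<'E'
from h import *
bluetop();s=env.get_state();H=s['tcp_pos']-O;print('tcp holder',H@hx,H@hy,H[2],s['wrist_force'])
rel(s['tcp_pos']+up*.005,tool(-hy,-up));rel(s['tcp_pos']+up*.005+.1*hx-hy*(H@hy),tool(-hy,-up))
E
```

```text
blue n 433 ztop 0.03209548983460797 slopes along hx,hy -0.0483493540504145 0.15623296831299954 rect in holder mm ((-86.19322967529297, 1.3167572021484375), (107.97174835205078, 61.00991439819336), 0.06426718831062317) hx pct [-139.47415027  -33.72934201] hy [-28.27207625  31.54177265]
tcp holder -0.09352415784941089 -0.0005095513290743959 0.035505127481618104 [-0.59882578  0.35625044  6.18916925]
turn [ 0.1 -0.   0.1] shift [ 0.   0.  -0.5] | tcp now [0.4712 0.0722 0.0355] -> [0.4712 0.0722 0.0405]
turn [ 0.1 -0.   0.1] shift [10.   -0.04 -0.49] | tcp now [0.4712 0.0722 0.0355] -> [0.4817 0.1716 0.0405]
```

```bash
python3 - <<'E'
from h import *
d=np.load('top0.npz')['d'];c=env.get_calibration('top');P=cloud(d,c).reshape(-1,3)
H=np.c_[(P-O)@hx,(P-O)@hy,P[:,2]]*1000
for nm,x0,x1,z0,z1 in(('table',-140,-40,16,32),('walls',8,65,27,37),('bridge',74,90,42,54),('block',145,168,38,54)):
    m=(H[:,0]>x0)&(H[:,0]<x1)&(H[:,2]>z0)&(H[:,2]<z1)&(abs(H[:,1])<65);q=H[m]
    cs=[]
    for a in np.arange(x0,x1,4 if x1-x0<30 else 8):
        w=q[(q[:,0]>=a)&(q[:,0]<a+(4 if x1-x0<30 else 8)),1]
        if len(w)>5: cs.append((w.min(),w.max()))
    cs=np.array(cs);print(nm,m.sum(),'mid',np.mean(cs.mean(1)).round(2),'sd',cs.mean(1).std().round(2),'width',np.median(np.ptp(cs,axis=1)).round(1), 'x range',q[:,0].min().round(1),q[:,0].max().round(1))
    if nm=='walls':
        for s in(-1,1):
            w=q[np.sign(q[:,1])==s,1];print('  wall',s,np.percentile(w,[5,50,95]))
E
```

```text
table 1432 mid -0.09 sd 0.47 width 90.4 x range -139.9 -40.0
walls 220 mid -0.01 sd 0.4 width 91.3 x range 8.1 64.6
  wall -1 [-45.61718864 -40.25113122 -34.57857062]
  wall 1 [34.53217922 40.21502107 45.90457246]
bridge 277 mid 0.06 sd 0.29 width 102.7 x range 74.1 90.0
block 207 mid 0.46 sd 0.79 width 89.8 x range 155.3 168.0
```

Call:
{"api": "carry_out", "payload": {"steps": [[[0,0,0],[0,0,-0.25],255],[[0,0,0],[0,0.07,-0.5],255],[[0,0,0],[0,0.14,-0.5],255],[[0.1,0,0.1],[1,0.14,-0.5],255],[[0.1,0,0.1],[2.5,0.14,-0.5],255],[[0.1,0,0.1],[4.3,0.14,-0.5],255],[[0.1,0,0.1],[6,0.14,-0.5],255],[[0.1,0,0.1],[7,0.14,-0.5],255]]}}

```text
clock: 15.6
tcp_pos: [0.4798, 0.1432, 0.0399]
orientation: [-0.0, 0.745, 0.667, -0.0]
wrist_force: [0.7, 0.1, -1.8]
finger_gap: 0.0108
grip_force: 58.4
```

```bash
python3 - <<'E'
from h import *
bluetop('pics/push1.png');s=env.get_state();H=s['tcp_pos']-O;print('tcp holder',H@hx,H@hy,H[2],s['wrist_force'])
p,d,c=cam('side');P=cloud(d,c);h=cv2.cvtColor(p,cv2.COLOR_RGB2HSV)
b=cv2.inRange(h,(105,90,40),(130,255,255));b[:130]=0;b[215:]=0;b[:,:240]=0;b[:,300:]=0
v,u=np.nonzero(b);Q=P[v,u];Q=Q[np.isfinite(Q[:,0])];H=np.c_[(Q-O)@hx,(Q-O)@hy,Q[:,2]]*1000
A=np.c_[H[:,:2],np.ones(len(H))];k=np.linalg.lstsq(A,H[:,2],rcond=None)[0];r=H[:,2]-A@k;o=abs(r)<5;print(len(u),np.linalg.lstsq(A[o],H[o,2],rcond=None)[0],np.percentile(H,[2,50,98],axis=0))
E
```

```text
blue n 443 ztop 0.03652906683675872 slopes along hx,hy 0.03162028282181816 0.0775431664475432 rect in holder mm ((-15.697154998779297, 0.7048969268798828), (107.35970306396484, 60.945556640625), 0.1962442547082901) hx pct [-69.04360834  36.32007951] hy [-28.97883572  30.67096079]
tcp holder -0.02139912739788496 -0.0013685033993195502 0.039993889413123436 [ 0.23168344  1.22987536 -1.31630467]
336 [1.20365015e-02 3.12605049e-04 3.75608343e+01] [[-69.68248675 -34.78368465  30.77127562]
 [-40.8371519    4.16043223  37.17961902]
 [ 35.06522041  26.24814266  63.32310132]]
```

View pics/push1.png

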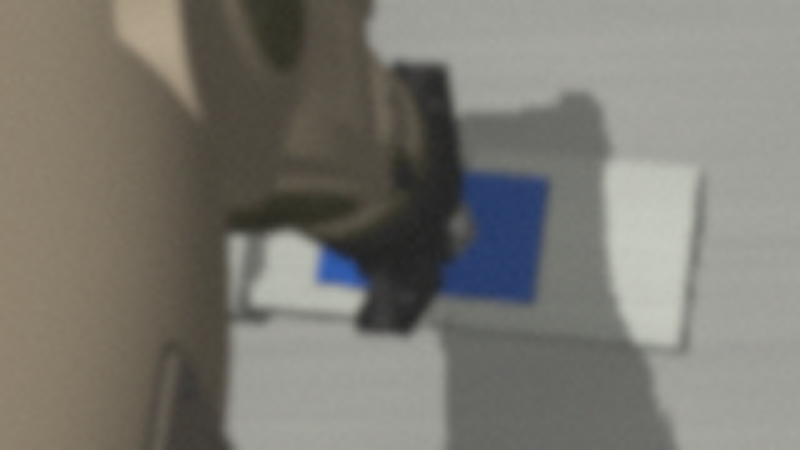

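The crop shows the plate (430,240) held level over the lip, nose at column 320 in the pocket, with no contact forces. Continue under the bridge.

Call:
{"api": "carry_out", "payload": {"steps": [[[0,0,0],[0.8,0.05,0],255],[[0,0,0],[1.6,0.05,0],255],[[0,0,0],[2.4,0.05,0],255],[[0,0,0],[3.2,0.05,0],255],[[0,0,0],[4,0.05,0],255],[[0,0,0],[4.8,0.05,0],255],[[0,0,0],[5.6,0.05,0],255],[[0,0,0],[6,0.05,0],255]]}}

```text
clock: 16.7
tcp_pos: [0.487, 0.2017, 0.04]
orientation: [-0.0, 0.745, 0.667, -0.0]
wrist_force: [-0.0, -0.2, -1.7]
finger_gap: 0.0107
grip_force: 58.4
```

```bash
python3 - <<'E'
from h import *
bluetop();s=env.get_state();H=s['tcp_pos']-O;print('tcp holder',H@hx,H@hy,H[2],s['wrist_force'])
rel(s['tcp_pos']+.01*hx,tool(-hy,-up))
p,d,c=cam('side');P=cloud(d,c);h=cv2.cvtColor(p,cv2.COLOR_RGB2HSV)
b=cv2.inRange(h,(105,90,40),(130,255,255));b[:130]=0;b[215:]=0;b[:,:240]=0;b[:,300:]=0
v,u=np.nonzero(b);Q=P[v,u];Q=Q[np.isfinite(Q[:,0])];H=np.c_[(Q-O)@hx,(Q-O)@hy,Q[:,2]]*1000
A=np.c_[H[:,:2],np.ones(len(H))];k=np.linalg.lstsq(A,H[:,2],rcond=None)[0];r=H[:,2]-A@k;o=abs(r)<5;print(len(u),np.linalg.lstsq(A[o],H[o,2],rcond=None)[0],np.percentile(H,[2,50,98],axis=0))
E
```

```text
blue n 426 ztop 0.03655478054267847 slopes along hx,hy 0.013671691312175372 -0.0007112733063865793 rect in holder mm ((13.630613327026367, -0.37383079528808594), (61.62283706665039, 52.22339630126953), 89.19866180419922) hx pct [-11.81698143  37.81947046] hy [-30.41833255  30.05528511]
tcp holder 0.037214729432221184 -0.0019594983396693725 0.04003725188530097 [ 0.58906421  0.24343434 -0.79059657]
turn [-0. -0.  0.] shift [1. 0. 0.] | tcp now [0.4871 0.202  0.04  ] -> [0.4882 0.2119 0.04  ]
289 [1.75554721e-02 7.88581212e-03 3.64689170e+01] [[-11.69367222 -35.62855807  27.27608225]
 [ 12.35463135  -1.35568848  36.85166992]
 [ 73.46901945  25.53556081  50.10120125]]
```

Call:
{"api": "carry_out", "payload": {"steps": [[[0,0,0],[0.3,0,0],255],[[0,0,0],[0.6,0,0],255],[[0,0,0],[0.9,0,0],255],[[0,0,0],[1.1,0,0],255],[[0,0,0],[1.3,0,0],255],[[0,0,0],[1.5,0,0],255],[[0,0,0],[1.6,0,0],255],[[0,0,0],[1.6,0,0],255]]}}

```text
clock: 17.8
tcp_pos: [0.4886, 0.2154, 0.0402]
orientation: [0.001, 0.746, 0.666, -0.001]
wrist_force: [-0.4, -6.6, 1.6]
finger_gap: 0.0108
grip_force: 58.9
```

```bash
python3 - <<'E'
from h import *
bluetop('pics/push2.png');s=env.get_state();H=s['tcp_pos']-O;print('tcp holder',H@hx,H@hy,H[2],s['wrist_force'],s['wrist_force']@hx)
p,d,c=cam('side');hsv=cv2.cvtColor(p,cv2.COLOR_RGB2HSV);h=hsv[:,:,0];P=cloud(d,c)
for im,dd in((p,d),(np.load('side0.npz')['p'],np.load('side0.npz')['d'])):
    hsv=cv2.cvtColor(im,cv2.COLOR_RGB2HSV);h=hsv[:,:,0]
    red=((h<8)|(h>172))&(hsv[:,:,1]>140);red[:140]=0;red[158:]=0;red[:,:235]=0;red[:,290:]=0
    v,u=np.nonzero(red);X=onz(np.c_[u,v],c,.043);print('jaw hx',len(u),np.mean((X-O)@hx))
E
```

```text
blue n 436 ztop 0.03679716279777301 slopes along hx,hy 0.0018207034142342926 0.014921745223119917 rect in holder mm ((57.52104568481445, -0.2713451385498047), (60.98045349121094, 108.39169311523438), 89.6413345336914) hx pct [  3.72699079 109.57669172] hy [-29.78503962  29.85483849]
tcp holder 0.05067928700073219 -0.00203299464385374 0.04017059621061999 [-1.52880114 -6.39613838  2.01668535] -6.525980339412343
jaw hx 20 0.11854389815097874
jaw hx 55 0.11488630165832169
```

View pics/push2.png

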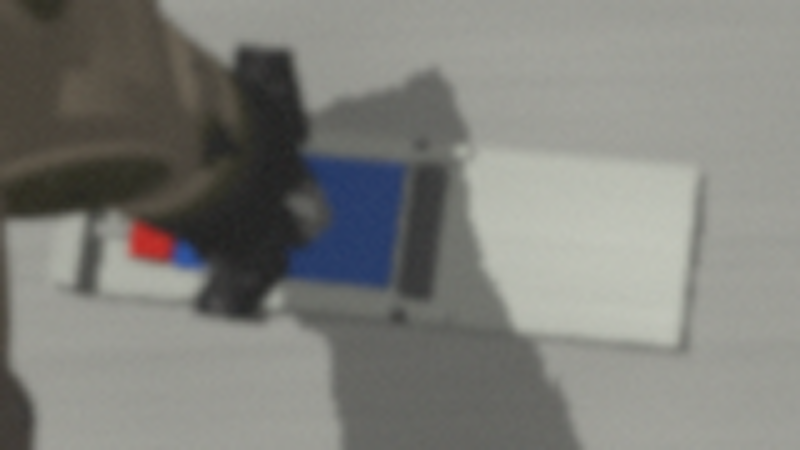

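The crop shows the plate's rear edge (398,225) just past the dark lip band (405–445) and the nose against the red jaw (150,240), at 6.5 N. I'll push 2.5 mm more, then lower it.

Call:
{"api": "carry_out", "payload": {"steps": [[[0,0,0],[0.1,0,0],255],[[0,0,0],[0.2,0,0],255],[[0,0,0],[0.25,0,0],255],[[0,0,0],[0.25,0,0.2],255],[[0,0,0],[0.25,0,0.4],255],[[0,0,0],[0.25,0,0.6],255],[[0,0,0],[0.25,0,0.7],255],[[0,0,0],[0.25,0,0.7],255]]}}

```text
clock: 18.9
tcp_pos: [0.4887, 0.2175, 0.033]
orientation: [0.001, 0.746, 0.666, -0.002]
wrist_force: [-1.0, -8.3, 0.7]
finger_gap: 0.011
grip_force: 58.9
```

```bash
python3 - <<'E'
from h import *
bluetop();s=env.get_state();H=s['tcp_pos']-O;print('tcp holder',H@hx,H@hy,H[2],s['wrist_force'],s['wrist_force']@hx)
E
```

```text
blue n 435 ztop 0.029740629027290577 slopes along hx,hy 0.015371394986550019 0.026012213551350725 rect in holder mm ((59.908355712890625, -0.3364715576171875), (61.596458435058594, 109.18827819824219), 89.84423065185547) hx pct [  5.83419019 112.27087092] hy [-30.53046322  30.02231257]
tcp holder 0.05281246113177808 -0.0019040391576635397 0.03301094629749754 [-0.90203033 -8.33955588  1.18125778] -8.388157367692882
```

Call:
{"api": "carry_out", "payload": {"steps": [[[0,0,0],[0,0,0.05],255],[[0,0,0],[0,0,0.1],255],[[0,0,0],[0,0,0.14],255],[[0,0,0],[0,0,0.17],255],[[0,0,0],[0,0,0.17],255],[[0,0,0],[0,0,0.17],255],[[0,0,0],[0,0,0.17],255],[[0,0,0],[0,0,0.17],255]]}}

```text
clock: 19.95
tcp_pos: [0.4888, 0.2174, 0.0317]
orientation: [0.001, 0.746, 0.666, -0.002]
wrist_force: [-1.4, -8.9, 4.0]
finger_gap: 0.0105
grip_force: 59.4
```

Call:
{"api": "carry_out", "payload": {"steps": [[[0,0,0],[-0.1,0,0],255],[[0,0,0],[-0.2,0,0],255],[[0,0,0],[-0.3,0,0],255],[[0,0,0],[-0.35,0,0],255],[[0,0,0],[-0.35,0,0],255],[[0,0,0],[-0.35,0,0],255],[[0,0,0],[-0.35,0,0],255],[[0,0,0],[-0.35,0,0],255]]}}

```text
clock: 20.95
tcp_pos: [0.4885, 0.2145, 0.0316]
orientation: [0.001, 0.746, 0.666, -0.001]
wrist_force: [-0.7, -6.6, 3.2]
finger_gap: 0.0108
grip_force: 59.2
```

Call:
{"api": "carry_out", "payload": {"steps": [[[0,0,0],[0,0,0],225],[[0,0,0],[0,0,0],200],[[0,0,0],[0,0,0],170],[[0,0,0],[0,0,0],140],[[0,0,0],[0,0,0],120],[[0,0,0],[0,0,0],120],[[0,0,0],[0,0,-0.5],120],[[0,0,0],[0,0,-1.5],120]]}}

```text
clock: 21.95
tcp_pos: [0.4883, 0.216, 0.0465]
orientation: [-0.001, 0.745, 0.667, -0.0]
wrist_force: [0.9, 0.2, 0.3]
finger_gap: 0.0456
grip_force: 0.0
```

Call:
{"api": "carry_out", "payload": {"steps": [[[0,0,0],[0,0,-1.5],120],[[0,0,0],[0,0,-3],120],[[0,0,0],[0,0,-5],120],[[0,0,0],[-2,0,-8],120],[[0,0,0],[-6,0,-11],120],[[0,0,0],[-11,0,-14],120],[[0,0,0],[-16,0,-15],120],[[0,0,0],[-21,0,-15],120]]}}

```text
clock: 22.95
tcp_pos: [0.4661, 0.0057, 0.1988]
orientation: [0.001, 0.745, 0.667, 0.001]
wrist_force: [1.3, 0.3, -0.7]
finger_gap: 0.0456
grip_force: 0.0
```

```bash
python3 - <<'E'
from h import *
bluetop();s=env.get_state();print(s['tcp_pos'],s['wrist_force'])
t,d,c=cam('top');p,ds,cs=cam('side')
a=cv2.resize(t[180:250,95:255],(400,175),interpolation=2);b=cv2.resize(p[125:215,220:320],(400,360),interpolation=2)
im=np.zeros((540,400,3),np.uint8);im[:175]=a;im[178:538]=b
cv2.imwrite('pics/fin.png',cv2.resize(im,(444,600))[:,:,::-1])
hsv=cv2.cvtColor(t,cv2.COLOR_RGB2HSV);h=hsv[:,:,0]
for im in(t,np.load('top0.npz')['p']):
    hsv=cv2.cvtColor(im,cv2.COLOR_RGB2HSV);h=hsv[:,:,0];r=((h<8)|(h>172))&(hsv[:,:,1]>140);r[:190]=0;r[230:]=0;r[:,:100]=0;r[:,160:]=0
    v,u=np.nonzero(r);X=onz(np.c_[u,v],c,.043);print('jaw',len(u),np.mean((X-O)@hx))
E
```

```text
return _methods._mean(a, axis=axis, dtype=dtype,
  ret = ret.dtype.type(ret / rcount)
Traceback (most recent call last):
  File "h.py", line 38, in bluetop
    zt=np.median(q[o,2]);W=onz(np.c_[u,v],c,zt);H=np.c_[(W-O)@hx,(W-O)@hy]*1000
                           ~~~^^^^^^^^^^^^^^^^^
  File "h.py", line 16, in onz
    o,v=ray(uv,c); return o+v*((z-o[2])/v[:,2])[:,None]
        ~~~^^^^^^
  File "h.py", line 13, in ray
    n=pts(uv,None,c); v=np.c_[n[:,0],-n[:,1],-np.ones(len(n))]
  File "h.py", line 10, in pts
    n=cv2.undistortPoints(uv,K,np.array(c['D'],float)).reshape(-1,2)
      ~~~~~~~~~~~~~~~~~~~^^^^^^^^^^^^^^^^^^^^^^^^^^^^^
cv2.error: OpenCV(4.12.0) /io/opencv/modules/calib3d/src/undistort.dispatch.cpp:347: error: (-215:Assertion failed) CV_IS_MAT(_src) && CV_IS_MAT(_dst) && (_src->rows == 1 || _src->cols == 1) && (_dst->rows == 1 || _dst->cols == 1) && _src->cols + _src->rows - 1 == _dst->rows + _dst->cols - 1 && (CV_MAT_TYPE(_src->type) == CV_32FC2 || CV_MAT_TYPE(_src->type) == CV_64FC2) && (CV_MAT_TYPE(_dst->type) == CV_32FC2 || CV_MAT_TYPE(_dst->type) == CV_64FC2) in function 'cvUndistortPointsInternal'
```

Call:
{"api": "carry_out", "payload": {"steps": [[[0,0,0],[-4,-1,-3],120],[[0,0,0],[-8,-2,-5],120],[[0,0,0],[-12,-3,-5],120],[[0,0,0],[-16,-4,-5],120],[[0,0,0],[-20,-5,-5],120],[[0,0,0],[-24,-5,-5],120],[[0,0,0],[-28,-5,-5],120],[[0,0,0],[-30,-5,-5],120]]}}

```text
clock: 24.0
tcp_pos: [0.3821, -0.2871, 0.247]
orientation: [0.0, 0.746, 0.666, -0.0]
wrist_force: [0.5, 0.6, 0.3]
finger_gap: 0.0451
grip_force: 0.0
```

```bash
python3 - <<'E'
from h import *
t,d,c=cam('top');p,ds,cs=cam('side')
a=cv2.resize(t[180:250,95:255],(400,175),interpolation=2);b=cv2.resize(p[125:215,220:320],(400,360),interpolation=2)
im=np.zeros((540,400,3),np.uint8);im[:175]=a;im[178:538]=b
cv2.imwrite('pics/fin.png',cv2.resize(im,(444,600))[:,:,::-1])
for im in(t,np.load('top0.npz')['p']):
    hsv=cv2.cvtColor(im,cv2.COLOR_RGB2HSV);h=hsv[:,:,0];r=((h<8)|(h>172))&(hsv[:,:,1]>140);r[:190]=0;r[230:]=0;r[:,:100]=0;r[:,160:]=0
    v,u=np.nonzero(r);X=onz(np.c_[u,v],c,.043) if len(u) else np.zeros((1,3));print('jaw',len(u),np.mean((X-O)@hx))
bluetop()
E
```

```text
jaw 162 0.11934577803313617
jaw 169 0.11524403292652088
blue n 737 ztop 0.028081312006348336 slopes along hx,hy 0.001223116242771282 -0.002981366797176776 rect in holder mm ((55.66612243652344, -0.825897216796875), (111.40128326416016, 62.15382766723633), 0.3455505073070526) hx pct [  0.76055696 110.29984727] hy [-31.32471557  29.48939505]
```

View pics/fin.png

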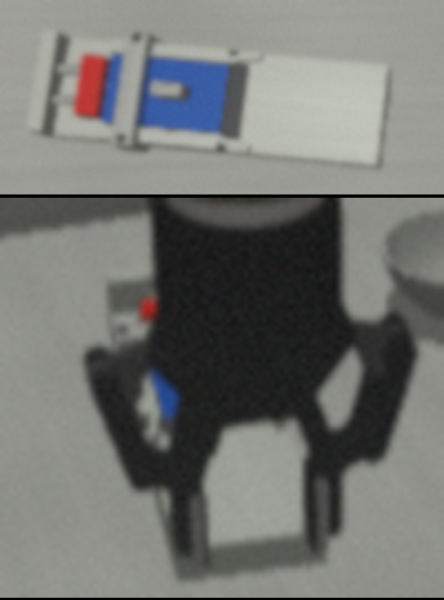

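The top crop shows the plate (190,95) home in the pocket under the bridge, its rear edge against the lip band at column 225. Its top is 28 mm high and level, its centre is at about x = 55.7 mm, and the jaw rests 4.1 mm back. All of that matches the fully-home values, so I'm handing in.

```bash
python3 -c "
from workcell import env
print(env.hand_in())"
```

```text
the job is handed in; nothing more can be done
None
```

The blue plate was laid on the loading table, let go, taken again by its handle and pushed home: it now lies flat between lip and jaw, the jaw about 4 mm back, and the job is handed in at about 24 s of the 54 s allowed.

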